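# Clip the stirrer into the drinks caddy and lift it level

### The job

Get the drinks caddy ready to carry: take the steel stirrer from its wooden rest and, with the caddy still standing on the worktop, push it down past the sprung jaw until it is fully home in the caddy's clip, centred along it, and let go of it. Then take the caddy by the middle of its wooden handle, lift it straight up about 10 cm clear of the worktop with its two cups standing on it, and keep it still and level there for a couple of seconds; finish while still holding it up, do not put it down. Leave the canister, mug and soap bottle alone.

Things in the scene. Friction and masses are not known exactly. Their poses are not given: they have to be found in the camera images.
- caddy: Loose dark steel tray with bridge handle and clip, 0.45 kg (about 0.78 kg loaded, balanced within 15 mm of the handle's middle). Origin: centre of its underside; x along its 300 mm length, y along its 250 mm width, z up. Floor 10 mm thick, rim 18 mm high. Handle along x at y = 0, clip on the +y side, two cups on the -y side.
- handle (a point): Centre of the pale wooden handle bar, 109 mm above the caddy's underside. Bar 18 mm wide (caddy y), 18 mm tall, 216 mm long along caddy x, on posts at x +-100 mm, open below; the cups' rims stand 70 mm above the caddy's underside. Axes as the caddy's.
- clip (a point): Where the stirrer's mid point lies when home: caddy x 0, y +95, z +70 mm; stirrer along caddy x (axes as the caddy's). Two upright forks 14 mm thick at x +-55 mm, free for fingers between them down to 32 mm above the underside. Fixed prong on the handle side, jaw arm on the outer side; flared mouth 30 mm wide, tips 29 mm above this point, slot 15 mm wide.
- jaw (a joint): The clip's black sprung jaw (both outer arms together), hinged below the slot about caddy x. 0 = closed on its stop, held by a spring; grows as the arms swing outwards (caddy +y). Pushing the stirrer down takes about 4 to 10 N and opens it about 0.1 rad; it springs back to about 0 when the stirrer is home.
- stirrer: Loose steel stirrer: a straight round rod 13 mm in diameter with a black plastic end knob 22 mm in diameter, 90 g. Origin on the rod's axis, x along the rod towards the knob (it may roll about x). The rod runs from x = -105 to +85 mm, the knob from +78 to +108 mm. It may be clipped either way round.
- stirrer_mid (a point): The stirrer's origin: the point on its axis to be gripped, and to lie at clip. It starts 30 mm above the worktop in the rest.
- rest: Fixed dark wooden rest for the stirrer: base 150 x 60 x 6 mm, with two notched blocks at its x +-60 mm, 38 mm tall, 30 mm wide; the stirrer lies along the rest's x in the notches (18 mm wide), free between the blocks. Origin: centre of its underside. It stands to the left or the right of the caddy.
- cup0: Small grey cup, 64 mm across the rim, 60 mm high, 0.11 kg, standing loose on the tray at the caddy's +x end. Origin: centre of its underside.
- cup1: The same cup at the caddy's -x end. Origin: centre of its underside.
- canister: White storage jar with a wooden lid, 84 mm across, 130 mm high, loose; on the other side of the caddy from the rest. Leave alone. Origin: centre of its underside.
- mug: White mug, 84 mm across, 95 mm high, loose, beyond the caddy at one side. Leave alone. Origin: centre of its underside.
- soap: Green bottle, 60 mm across, 150 mm high, loose, beyond the caddy at one side. Leave alone. Origin: centre of its underside.

How it is judged:
By the outcome, as a careful person would: the job done as asked, in the order asked, and still so for the second after the job is handed in, while the arm keeps its last pose, push and grip.
It also fails if it takes over 72 s, if anything falls off the work surface, if the arm or the gripper's body presses on something with over 40 N, if the wrist force passes 120 N, or if a joint passes its speed limit or range.

### The arm

A 7-joint arm with a two-finger parallel gripper is mounted at the origin on the work surface. World frame = base frame: x ahead of the robot, y to its left, z up, the work surface at z = 0. Lengths are in m, angles in rad, forces in N, time in s.
With the tool pointing down it reaches from about 0.425 to 1.025 m from the base axis. Payload 3.6 kg.
Tool frame: the origin (TCP) lies on the centre line of the jaws, within the pads' length; the fingertips stand 17 mm ahead of it and the grasp point (between the pads) lies 2 mm behind it; z points along the fingers, y is the line along which they close (so a half turn about z gives the same grasp; the last joint's range is limited). The gripper opens to 85 mm and grips with 20 to 120 N. Pads are 22 mm wide; open, the fingers measure 114 mm over their backs; the gripper's body (76 mm by 85 mm) begins 54 mm behind the grasp point. The pads swing forward as they close: fully open they stand 13 mm farther back than shut.
Start: joints at [-1.335, 0.591, 0.048, 1.609, -0.033, 0.943, -0.034], TCP at [0.234, 0.686, 0.248] pointing down, gripper open.
Joint ranges: [-2.69, 2.69], [-0.47, 2.24], [-1.27, 1.36], [0.19, 2.51], [-1.53, 4.68], [0.08, 2.07], [-3.09, 3.09]. Speed limits (rad/s): [2.57, 2.57, 3.14, 3.14, 3.14, 3.14, 3.14].

### API

Orientations are given as a 3x3 rotation matrix whose columns are the frame's x, y, z axes.
In Python, from bench import bot gives the robot as it stands.
- The arm moves only by the shell command python3 -m creep [FORCE], which reads ROWS from standard input. ROWS is a JSON object with one list for each field, all of the same length, 1 to 5, a row being the entries at one place: jaw (the finger opening in m), tx, ty, tz (the shift in units of 50 mm), rx, ry, rz (a rotation vector in units of 0.05 rad); each row is the pose to reach, as a shift and turn from the pose commanded when the command began, along the tool's axes at that moment; what a row does not reach only later rows make up. A row lasts 1/10 s, in which the tool goes at most 0.05 m and 0.15 rad, less where a joint would pass 70% of its speed; a pose out of reach is approached as far as the arm can. The fingers move at their own pace and stop on an object; FORCE is the grip in N (left out, the last holds). Time passes only in rows, so rows that do not move let the fingers close. It prints the time, the measured TCP pose, the force, the opening and the grip force at its end. Input that does not fit is refused with a message, and nothing moves.
- bot.observe(): the state, without advancing time (a new reading comes with each control period).
- bot.snapshot(name): name is "side" or "top" or "wrist"; returns the picture (480x640x3 uint8, red, green, blue); there is no depth.
- bot.camera_model(name): a dict with "mtx" (3x3 intrinsics, pixels), "rvec" (rotation vector, rad) and "tvec" (3), from world to camera coordinates, as OpenCV has them. Camera axes: x right, y down, z forward; pixel columns grow to the right and rows downward; lengths in m; the calibration is good to about 2 mm. A picture is of the moment at which its call begins: read the wrist's pose just before it. camera_model takes no time and is no camera call; for the wrist camera it gives the pose at the moment of the call.
- bot.hand_in(): hands the job in; it is judged then, once.
Trained networks look in the newest picture that a camera, given by its name, has taken for a name from the list of things; names that differ only in an ending like _2 or _b are one class to them, and where a whole thing is asked for, a point or a joint stands for the part that bears it (a point fixed in the world has none). Each returns a list of dicts, best first, with "p" (0 to 1); they miss things now and then, are a little off and sometimes report something else, mostly with a low value. They report only what shows in the picture. A call takes as long as a camera call.
- bot.spot_in(camera, thing): "location" ([x, y, z] in m, in the coordinates of the camera as it stood for that picture, good to about 4 mm: the middle of the surface that is visible of it).
- bot.silhouettes(camera, thing): "region" (480x640 bool, what is visible of it).
The state is a dict: "t": time; "joint_positions": joint angles; "qd": joint speeds; "joint_torque": joint torques, N m; "tool_pos": TCP position; "orientation": TCP orientation; "contact_force": force on the tool from outside, world axes, zero at the start; "moment": the same for the moment, N m; "finger_gap": finger opening in m; "grip_force": force on a finger pad.
Only numpy, scipy, OpenCV 4.12 (cv2) and the standard library are available. Lean on these libraries where they do the work, as an engineer would, in place of code of your own. Each camera call takes 0.05 s, during which the arm holds its last target. There are 200 camera calls.

## Working session

There is one attempt and no reset: what is moved stays moved. The work goes in short steps, Python scripts to look and compute and a shell command to move; the robot and the scene stay as the last step left them, time stands still between calls to the robot, and variables do not carry over. Pictures are saved under pics/ and viewed, at most 12 in all, crops included, and the job is handed in when it is done.

```bash
mkdir -p pics; ls; cat > h.py <<'E'
import numpy as np, cv2
from bench import bot
def cam(n):
    m=bot.camera_model(n); R=cv2.Rodrigues(np.array(m["rvec"],float))[0]
    return np.array(m["mtx"]),R,np.array(m["tvec"],float).ravel()
def snap(n,f=None):
    c=cam(n); im=bot.snapshot(n)
    if f: cv2.imwrite("pics/"+f,im[:,:,::-1])
    return im,c
def world(c,p): return c[1].T@(np.array(p)-c[2])
def proj(c,P):
    q=c[1]@np.array(P)+c[2]; u=c[0]@q; return u[:2]/u[2]
def onplane(c,uv,z):
    d=c[1].T@np.linalg.solve(c[0],[uv[0],uv[1],1]); o=-c[1].T@c[2]
    return o+d*(z-o[2])/d[2]
E
python3 - <<'E'
from h import *
np.set_printoptions(precision=4,suppress=True)
for n in ("top","side"):
    im,c=snap(n,n+"0.png")
    print(n,"campos",-c[1].T@c[2])
    for t in ("caddy","handle","clip","stirrer","stirrer_mid","rest","cup0","cup1","canister","mug","soap"):
        r=bot.spot_in(n,t)
        print(t,[(round(float(q["p"]),2),world(c,q["location"])) for q in r[:2]])
s=bot.observe();print(s["t"],s["tool_pos"],s["orientation"],s["finger_gap"])
E
```

```text
pics
top campos [ 0.5082 -0.0142  1.4167]
caddy [(0.59, array([0.521, 0.002, 0.012]))]
handle [(0.73, array([0.5218, 0.0084, 0.0075]))]
clip [(0.7, array([0.5184, 0.0031, 0.0096]))]
stirrer [(0.96, array([0.5253, 0.3627, 0.034 ]))]
stirrer_mid [(0.91, array([0.5184, 0.365 , 0.0362]))]
rest [(0.75, array([0.5165, 0.3615, 0.0034]))]
cup0 [(0.94, array([ 0.4094, -0.0596,  0.0243])), (0.77, array([ 0.5945, -0.0885,  0.0237]))]
cup1 [(0.94, array([ 0.4094, -0.0596,  0.0243])), (0.77, array([ 0.5945, -0.0885,  0.0237]))]
canister [(0.94, array([ 0.5097, -0.3457,  0.1275])), (0.37, array([0.5404, 0.0991, 0.031 ]))]
mug [(0.96, array([0.7569, 0.2717, 0.0376]))]
soap [(0.86, array([ 0.7371, -0.2843,  0.1026])), (0.69, array([0.5417, 0.1008, 0.0318]))]
side campos [ 0.4886 -1.0175  0.9045]
caddy [(0.57, array([ 0.5178, -0.0202,  0.0116]))]
handle [(0.82, array([ 0.5181, -0.0245,  0.008 ]))]
clip [(0.6, array([ 0.5206, -0.0192,  0.0108]))]
stirrer [(0.7, array([0.5245, 0.3607, 0.0312]))]
stirrer_mid [(0.67, array([0.526 , 0.3576, 0.0357]))]
rest [(0.82, array([0.5124, 0.3583, 0.0047])), (0.59, array([0.4909, 0.1024, 0.0872]))]
cup0 [(0.94, array([ 0.4128, -0.0684,  0.0482]))]
cup1 [(0.94, array([ 0.4128, -0.0684,  0.0482]))]
canister [(0.65, array([ 0.5072, -0.387 ,  0.1029])), (0.35, array([ 0.5171, -0.0221,  0.0118]))]
mug [(0.76, array([0.7516, 0.2318, 0.0604]))]
soap [(0.68, array([ 0.7425, -0.3174,  0.085 ]))]
1.2 [0.2341 0.6862 0.2483] [[-0.9464  0.3229  0.    ]
 [ 0.3229  0.9464 -0.    ]
 [-0.     -0.     -1.    ]] 0.08526495993044615
```

View pics/top0.png

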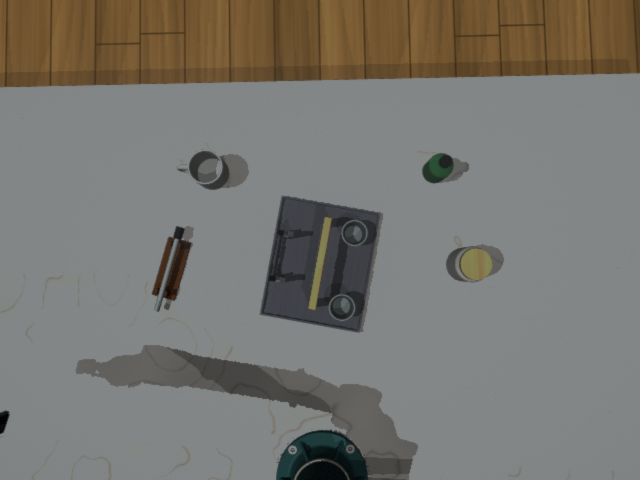

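View pics/side0.png

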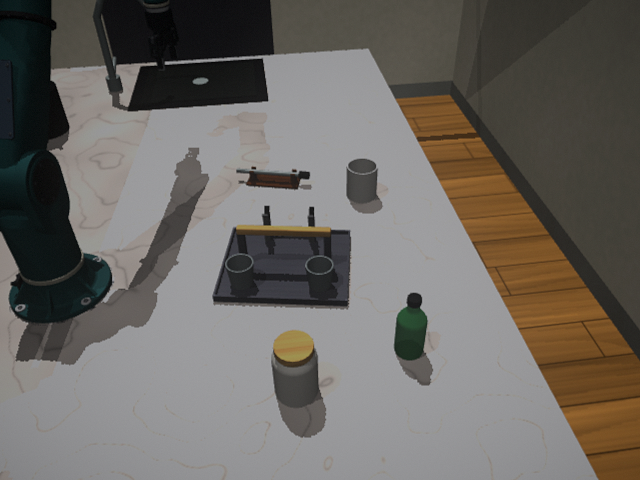

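The top picture shows the caddy at about (322,263), its handle running from (327,218) to (313,309) and the clip on the left at about (282,230) to (273,280). The stirrer runs from (157,309) to the knob at (180,231), left of the caddy. The side picture agrees: rest behind the caddy, canister and soap in front, mug to the right.

```bash
cat > meas.py <<'E'
from h import *
np.set_printoptions(precision=4,suppress=True)
def rect(c,mask,z):
    v,u=np.nonzero(mask)
    P=np.array([onplane(c,(a,b),z)[:2] for a,b in zip(u,v)])
    (cx,cy),(w,h),a=cv2.minAreaRect((P*1000).astype(np.float32))
    m=P.mean(0); _,_,V=np.linalg.svd(P-m,full_matrices=False); d=V[0]*np.sign(V[0][0])
    s=(P-m)@d
    return np.array([cx,cy])/1000,(w,h),m,np.degrees(np.arctan2(d[1],d[0])),s.min(),s.max(),len(u)
def yellow(im,box):
    hsv=cv2.cvtColor(im,cv2.COLOR_RGB2HSV); m=cv2.inRange(hsv,(18,90,110),(35,255,255))>0
    k=np.zeros_like(m); k[box[1]:box[3],box[0]:box[2]]=1; return m&k
E
python3 - <<'E'
from meas import *
im,c=snap("top")
print("handle",rect(c,yellow(im,(270,180,400,340)),.118))
for t,z in (("stirrer",.034),("caddy",.02),("clip",.02)):
    r=bot.silhouettes("top",t)
    print(t,rect(c,r[0]["region"],z))
im,c=snap("side")
print("handle side",rect(c,yellow(im,(200,200,380,260)),.113))
r=bot.silhouettes("side","stirrer");print(rect(c,r[0]["region"],.034))
E
```

```text
handle (array([ 0.5202, -0.0064]), (15.827837944030762, 213.2759246826172), array([ 0.5199, -0.0064]), np.float64(-11.206916969630326), np.float64(-0.1063118198151216), np.float64(0.10696989763632134), 629)
stirrer (array([0.5144, 0.3657]), (19.73115348815918, 211.5526580810547), array([0.5204, 0.3639]), np.float64(-16.049365429896227), np.float64(-0.11212377406317621), np.float64(0.0994144083060279), 549)
caddy (array([ 0.52  , -0.0067]), (253.47874450683594, 301.3724670410156), array([ 0.5203, -0.0005]), np.float64(-12.13620362201193), np.float64(-0.15078115016546484), np.float64(0.1529781676338213), 11303)
clip (array([ 0.5209, -0.0065]), (253.4623565673828, 304.0672607421875), array([ 0.5212, -0.0002]), np.float64(-11.614933846322629), np.float64(-0.1507847376831855), np.float64(0.1529657219381102), 11294)
handle side (array([ 0.5194, -0.0007]), (15.636351585388184, 212.65264892578125), array([ 0.5202, -0.0013]), np.float64(-11.276327823811016), np.float64(-0.10723247798566282), np.float64(0.10541848722241597), 374)
(array([0.5123, 0.3553]), (42.268699645996094, 214.55555725097656), array([0.5227, 0.3563]), np.float64(-16.02281962939773), np.float64(-0.11733555283190107), np.float64(0.0979089289544462), 348)
```

```bash
cat >> h.py <<'E'
def go(P,yaw):
    """tool-axis shift and turn about tool z to bring the TCP to P, tool x at yaw (deg), pointing down"""
    s=bot.observe(); R=np.array(s["orientation"]); a=np.radians(yaw); x=np.array([np.cos(a),np.sin(a),0]); z=np.array([0,0,-1.])
    T=np.c_[x,np.cross(z,x),z]
    print("t %.2f shift"%s["t"],np.round(R.T@(np.array(P)-s["tool_pos"]),4),"turn",np.round(cv2.Rodrigues(R.T@T)[0].ravel(),4),"F",np.round(s["contact_force"],1))
E
python3 -c "
from h import *
go([.513,.366,.16],163.95)"
```

```text
t 1.50 shift [-0.3673 -0.2129  0.0883] turn [-0.0001  0.     -0.0486] F [-0.3 -0.2 -0. ]
```

The manual's scale: shifts go in units of 50 mm and turns go in units of 0.05 rad. Converting my numbers, -0.2 m is -4, -0.16 m is -3.2, -0.0486 rad is -0.972.

```bash
echo '{"jaw":[0.085,0.085,0.085,0.085,0.085],"tx":[-0.8,-1.6,-2.4,-3.2,-4],"ty":[-0.4,-0.9,-1.4,-1.8,-2.2],"tz":[0,0.2,0.4,0.6,0.8],"rx":[0,0,0,0,0],"ry":[0,0,0,0,0],"rz":[-0.4,-0.972,-0.972,-0.972,-0.972]}' | python3 -m creep 60
python3 -c "
from h import *
go([.513,.366,.16],163.95)"
```

```text
t: 2.0
tool_pos: [0.389, 0.5161, 0.2083]
orientation: [[-0.961, 0.276, 0.0], [0.276, 0.961, 0.0], [-0.0, 0.001, -1.0]]
contact_force: [0.8, 0.3, -0.5]
finger_gap: 0.0853
grip_force: 0.0
t 2.00 shift [-0.1607 -0.11    0.0482] turn [0.0006 0.0003 0.0001] F [ 0.8  0.3 -0.5]
```

```bash
echo '{"jaw":[0.085,0.085,0.085,0.085,0.085],"tx":[-0.8,-1.6,-2.4,-3.22,-3.22],"ty":[-0.54,-1.1,-1.64,-2.2,-2.2],"tz":[0.24,0.48,0.72,0.96,0.96],"rx":[0,0,0,0,0],"ry":[0,0,0,0,0],"rz":[0,0,0,0,0]}' | python3 -m creep
python3 - <<'E'
from meas import *
im,c=snap("wrist","w1.png")
print("cam",-c[1].T@c[2])
for t in ("stirrer","rest"):
    for r in bot.silhouettes("wrist",t)[:1]: print(t,r["p"],rect(c,r["region"],.030))
for t in ("stirrer_mid","stirrer","rest"):
    print(t,[(q["p"],world(c,q["location"])) for q in bot.spot_in("wrist",t)[:1]])
go([.513,.366,.16],163.95)
E
```

```text
t: 2.5
tool_pos: [0.518, 0.3573, 0.159]
orientation: [[-0.957, 0.29, 0.002], [0.289, 0.957, -0.007], [-0.004, -0.006, -1.0]]
contact_force: [-0.3, -0.6, -0.5]
finger_gap: 0.0853
grip_force: 0.0
cam [0.4383 0.3823 0.2842]
rest 0.94 (array([0.5124, 0.3663]), (54.980987548828125, 145.17958068847656), array([0.5038, 0.3689]), np.float64(-16.226420737441885), np.float64(-0.06361708656280785), np.float64(0.08160863171136792), 12894)
stirrer_mid []
stirrer [(0.97, array([0.5034, 0.3667, 0.0371]))]
rest [(0.95, array([0.5082, 0.3665, 0.0062]))]
t 2.80 shift [-0.003  -0.0029  0.0007] turn [ 0.0015 -0.0006  0.0034] F [-0.1  0.4 -0.1]
```

View pics/w1.png

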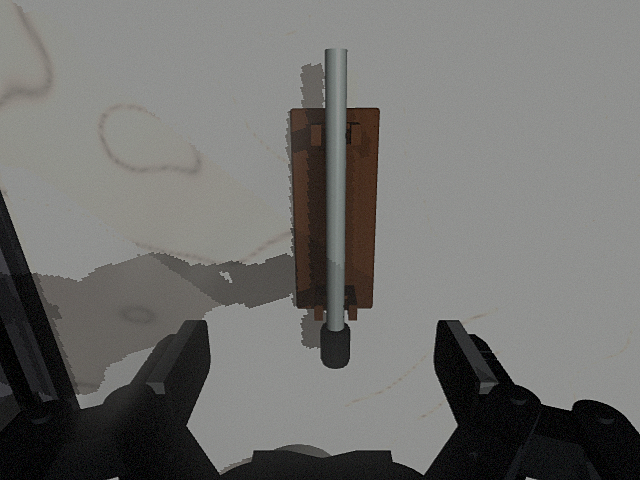

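The wrist picture shows the rod from its plain end at (336,49) to the knob's end at (335,367), resting on the blocks and centred between the fingers. The rest's base spans (292–380, 107–308).

```bash
python3 - <<'E'
from meas import *
c=cam("wrist")
a=onplane(c,(336.5,49),.030);k=onplane(c,(335.3,367),.030);b=onplane(c,(336,320),.03)
d=(k-a)/np.linalg.norm(k-a);print(a,k,np.linalg.norm(k-a),np.degrees(np.arctan2(d[1],d[0])))
m=a+d*.105*np.linalg.norm(k-a)/.213;print("mid",m)
go([m[0],m[1],.06],163.9)
go([m[0],m[1],.03],163.9)
E
```

```text
[0.404 0.409 0.03 ] [0.6159 0.3507 0.03  ] 0.2197870428509466 -15.388472939327862
mid [0.5085 0.3802 0.03  ]
t 2.80 shift [0.0052 0.0094 0.1007] turn [ 0.0015 -0.0006  0.0043] F [-0.1  0.4 -0.1]
t 2.80 shift [0.0052 0.0094 0.1307] turn [ 0.0015 -0.0006  0.0043] F [-0.1  0.4 -0.1]
```

The arm was still settling when that picture was taken, so I'll measure again now that it has stopped.

```bash
cat >> meas.py <<'E'
def rod(n="wrist",f=None,z=.03):
    """stirrer mid from the network's mask, at axis height z"""
    im,c=snap(n,f); r=bot.silhouettes(n,"stirrer")
    if not r: print("none"); return None
    o=rect(c,r[0]["region"],z); print("stirrer",r[0]["p"],o); return o
E
python3 - <<'E'
from meas import *
print(np.linalg.norm(bot.observe()["qd"]))
for i in range(2): rod()
im,c=snap("wrist","w2.png")
g=cv2.cvtColor(im,cv2.COLOR_RGB2GRAY).astype(int)
for v in (80,150,200,250,350): print(v,g[v,310:365:2])
print(g[20:80:3,336]); print(g[330:380:3,336])
E
```

```text
0.007403227256361941
stirrer 0.85 (array([0.517 , 0.3638]), (22.117576599121094, 219.531494140625), array([0.5103, 0.3678]), np.float64(-16.327444495051644), np.float64(-0.10222407150444204), np.float64(0.11733717474375557), 6489)
stirrer 0.75 (array([0.5169, 0.3642]), (21.883874893188477, 220.55252075195312), array([0.51 , 0.368]), np.float64(-16.33627457484189), np.float64(-0.10272840151585803), np.float64(0.11786169318887739), 6599)
80 [122  66  89 106 117 127 141 140 135 123 104  99 147 142 143 141 141 145
 141 143 147 144 148 144 145 145 144 146]
150 [ 37  64  86 101 116 116 141 136 127 116  52  23  33  47  57  50  51  55
  46  46  44  49  50  49  56  50  51  70]
200 [ 27  60  88 104 115 125 134 128 122 115  83  43  41  46  52  48  54  53
  53  57  49  58  57  53  54  46  72 148]
250 [ 36  59  84 106 118 127 130 121 123 102  39  41  41  51  47  58  56  50
  56  53  55  58  53  34  50  76 150 134]
350 [ 33  30  36  35  39  37  33  34  42  38  46  33  37 147 142 144 141 139
 140 142 143 141 141 140 141 145 142 143]
[146 144 145 145 142 141 144 145 145 143 139 149 146 141 142 144 141 146
 141 144]
[ 47 146 143 144 149 149 150 149 147 147 148 146 147 146 143 144 147]
```

```bash
python3 -c "
from h import *
go([.5125,.3653,.07],163.8)
go([.5125,.3653,.028],163.8)"
```

```text
t 3.05 shift [-0.0017 -0.0026  0.0905] turn [0.0005 0.     0.0042] F [-0.5  0.8 -0.1]
t 3.05 shift [-0.0017 -0.0026  0.1325] turn [0.0005 0.     0.0042] F [-0.5  0.8 -0.1]
```

Converted, 0.04 m is 0.8, 0.105 m is 2.1, 0.004 rad is 0.08.

```bash
echo '{"jaw":[0.05,0.05,0.05,0.05,0.05],"tx":[-0.034,-0.034,-0.034,-0.034,-0.034],"ty":[-0.052,-0.052,-0.052,-0.052,-0.052],"tz":[0.8,1.6,2.1,2.1,2.1],"rx":[0,0,0,0,0],"ry":[0,0,0,0,0],"rz":[0.08,0.08,0.08,0.08,0.08]}' | python3 -m creep 60
python3 - <<'E'
from meas import *
im,c=snap("wrist","w3.png")
go([.5125,.3653,.028],163.8)
E
```

```text
t: 3.55
tool_pos: [0.5131, 0.3646, 0.0554]
orientation: [[-0.96, 0.28, -0.0], [0.28, 0.96, -0.0], [0.0, -0.0, -1.0]]
contact_force: [-0.3, 0.3, 0.2]
finger_gap: 0.05
grip_force: 0.0
t 3.60 shift [ 0.0014 -0.0002  0.0284] turn [ 0.0016  0.0012 -0.0012] F [0.5 0.7 0. ]
```

View pics/w3.png

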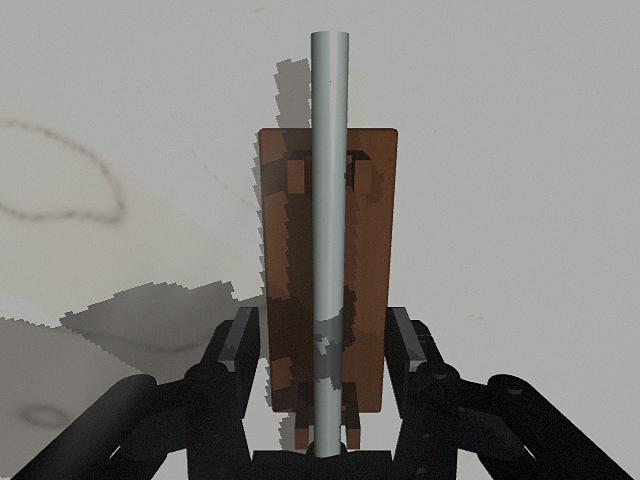

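The fingers straddle the rod at (329,300). Their midline is at about u=323, so I'll shift about 1.5 mm along +y, descend and grip.

Converted, 0.0284 m is 0.568, 0.02 m is 0.4.

```bash
echo '{"jaw":[0.05,0.05,0.05,0.05,0.03],"tx":[0.028,0.028,0.028,0.028,0.028],"ty":[0.03,0.03,0.03,0.03,0.03],"tz":[0.4,0.568,0.568,0.568,0.568],"rx":[0,0,0,0,0],"ry":[0,0,0,0,0],"rz":[0,0,0,0,0]}' | python3 -m creep 60
echo '{"jaw":[0,0,0,0,0],"tx":[0,0,0,0,0],"ty":[0,0,0,0,0],"tz":[0,0,0,0,0],"rx":[0,0,0,0,0],"ry":[0,0,0,0,0],"rz":[0,0,0,0,0]}' | python3 -m creep 60
```

```text
t: 4.1
tool_pos: [0.5128, 0.3664, 0.0279]
orientation: [[-0.96, 0.281, 0.001], [0.281, 0.96, 0.001], [-0.001, 0.001, -1.0]]
contact_force: [-0.4, -0.4, -0.0]
finger_gap: 0.037
grip_force: 0.0
t: 4.6
tool_pos: [0.5126, 0.3663, 0.0276]
orientation: [[-0.96, 0.281, 0.001], [0.281, 0.96, 0.001], [-0.001, 0.001, -1.0]]
contact_force: [0.2, -1.2, 5.2]
finger_gap: 0.0114
grip_force: 58.5
```

Converted, -0.16 m is -3.2, -0.13 m is -2.6.

```bash
echo '{"jaw":[0,0,0,0,0],"tx":[0,0,0,0,0],"ty":[0,0,0,0,0],"tz":[-0.4,-1,-1.8,-2.6,-3.2],"rx":[0,0,0,0,0],"ry":[0,0,0,0,0],"rz":[0,0,0,0,0]}' | python3 -m creep 60
echo '{"jaw":[0,0,0,0],"tx":[0,0,0,0],"ty":[0,0,0,0],"tz":[0,0,0,0],"rx":[0,0,0,0],"ry":[0,0,0,0],"rz":[0,0,0,0]}' | python3 -m creep 60
python3 - <<'E'
from meas import *
im,c=snap("wrist","w4.png"); s=bot.observe(); print(s["contact_force"],s["moment"])
ims,_=snap("side"); cv2.imwrite("pics/s4.png",cv2.resize(ims[60:260,140:400][:,:,::-1],None,fx=2,fy=2))
g=np.hstack([im,cv2.resize(ims[40:200,140:380],(640,480))]);cv2.imwrite("pics/m4.png",cv2.resize(g,(800,300))[:,:,::-1])
t=np.array(s["tool_pos"]);R=np.array(s["orientation"])
print([proj(c,t+R@np.array(p)) for p in ([0,0,-.002],[.105,0,-.002],[-.108,0,-.002])])
E
```

```text
t: 5.1
tool_pos: [0.5124, 0.3662, 0.1888]
orientation: [[-0.96, 0.28, 0.001], [0.28, 0.96, 0.001], [-0.001, 0.001, -1.0]]
contact_force: [0.8, 0.9, -2.0]
finger_gap: 0.0112
grip_force: 58.6
t: 5.5
tool_pos: [0.5111, 0.3653, 0.1849]
orientation: [[-0.96, 0.28, -0.003], [0.28, 0.96, -0.002], [0.002, -0.003, -1.0]]
contact_force: [-0.5, 0.4, -0.5]
finger_gap: 0.0109
grip_force: 58.7
[ 0.2418  0.0013 -0.2862] [-0.005  -0.037   0.0471]
[array([322.1983, 348.4044]), array([322.4479,  20.5113]), array([322.0411, 555.0345])]
```

View pics/m4.png

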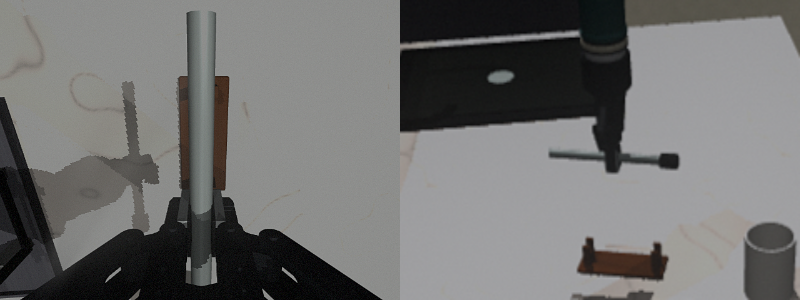

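The rod is in the gripper. Its plain end is at about (322,18) in the wrist view, where I predicted (322,20), so the grip is centred along it. Next I'll check its tilt and height against the side and top cameras.

```bash
cat > chk.py <<'E'
from meas import *
def ends(mask):
    v,u=np.nonzero(mask); P=np.c_[u,v].astype(float); m=P.mean(0); d=np.linalg.svd(P-m,full_matrices=False)[2][0]; s=(P-m)@d
    return [P[(s<s.min()+4)].mean(0),P[s>s.max()-4].mean(0)]
def check():
    s=bot.observe(); t=np.array(s["tool_pos"]);R=np.array(s["orientation"]); print("gap",s["finger_gap"],"q",np.round(t,4))
    for n in ("side","top"):
        im,c=snap(n); r=bot.silhouettes(n,"stirrer")
        print(n,"pred plain",proj(c,t+R@[.105,0,-.002]),"knob",proj(c,t+R@[-.108,0,-.002]),"px/10mm z",proj(c,t+R@[.105,0,-.012])-proj(c,t+R@[.105,0,-.002]))
        for q in r[:1]: print("  seen",q["p"],*ends(q["region"]))
E
python3 -c "
from chk import *
check()"
```

```text
gap 0.01098160958480408 q [0.5115 0.3656 0.1854]
side pred plain [229.6122 121.0477] knob [306.8264 125.6601] px/10mm z [-0.4389 -3.353 ]
  seen 0.69 [414.087  294.2391] [407.9254 357.9552]
top pred plain [135.0739 316.526 ] knob [162.5261 221.9403] px/10mm z [-1.5538  0.3905]
  seen 0.75 [162.1111 223.7222] [135.6154 315.0385]
```

The seen ends match the prediction to within 1–2 px in both views, so the rod is level and centred in the grip. Next I'll move above the clip.

```bash
python3 -c "
from h import *
go([.5385,.0867,.17],168.8)"
```

```text
t 5.80 shift [-0.1037 -0.2607  0.0166] turn [-0.0006 -0.0004 -0.0887] F [ 1.2  0.7 -1.1]
```

Converted, -0.185 m is -3.7, -0.145 m is -2.9, -0.065 rad is -1.3.

```bash
echo '{"jaw":[0,0,0,0,0],"tx":[-0.24,-0.52,-0.84,-1.16,-1.48],"ty":[-0.6,-1.3,-2.1,-2.9,-3.7],"tz":[0.04,0.1,0.14,0.18,0.24],"rx":[0,0,0,0,0],"ry":[0,0,0,0,0],"rz":[-0.2,-0.5,-0.8,-1,-1.3]}' | python3 -m creep 60
echo '{"jaw":[0,0,0,0,0],"tx":[-0.24,-0.42,-0.54,-0.58,-0.594],"ty":[-0.56,-1.06,-1.36,-1.48,-1.514],"tz":[0.04,0.06,0.08,0.08,0.092],"rx":[0,0,0,0,0],"ry":[0,0,0,0,0],"rz":[-0.2,-0.34,-0.4,-0.46,-0.474]}' | python3 -m creep
echo '{"jaw":[0,0,0,0,0],"tx":[0,0,0,0,0],"ty":[0,0,0,0,0],"tz":[0,0,0,0,0],"rx":[0,0,0,0,0],"ry":[0,0,0,0,0],"rz":[0,0,0,0,0]}' | python3 -m creep
python3 - <<'E'
from chk import *
s=bot.observe();print(np.abs(s["qd"]).max(),s["contact_force"])
im,c=snap("wrist","w5.png")
print("handle",rect(c,yellow(im,(0,0,640,480)),.118))
s=bot.observe();t=np.array(s["tool_pos"]);R=np.array(s["orientation"])
a=np.radians(-11.2);X=np.array([np.cos(a),np.sin(a),0]);Y=np.array([-np.sin(a),np.cos(a),0]);o=np.array([.520,-.0065,0])
for x,y,z in((-.055,.080,.099),(-.055,.110,.099),(-.055,.095,.07),(-.15,.125,.018),(-.108,.009,.118)): print((x,y,z),proj(c,o+X*x+Y*y+[0,0,z]))
print("rod plain",proj(c,t+R@[.105,0,-.002]))
check()
go([.5385,.0867,.17],168.8)
E
```

```text
t: 6.3
tool_pos: [0.5316, 0.1663, 0.175]
orientation: [[-0.976, 0.217, 0.001], [0.217, 0.976, 0.0], [-0.001, 0.0, -1.0]]
contact_force: [0.5, -0.9, -0.6]
finger_gap: 0.0113
grip_force: 58.7
t: 6.8
tool_pos: [0.5441, 0.0869, 0.1704]
orientation: [[-0.981, 0.196, 0.0], [0.196, 0.981, 0.0], [-0.0, 0.0, -1.0]]
contact_force: [0.6, 1.4, -0.5]
finger_gap: 0.0116
grip_force: 58.7
t: 7.3
tool_pos: [0.5438, 0.0879, 0.1703]
orientation: [[-0.981, 0.193, 0.0], [0.193, 0.981, 0.0], [-0.0, 0.0, -1.0]]
contact_force: [0.2, -0.2, -1.0]
finger_gap: 0.0112
grip_force: 58.7
0.004133423946822815 [ 0.2486 -0.1985 -0.9516]
handle (array([ 0.5089, -0.    ]), (23.225910186767578, 189.12591552734375), array([0.4839, 0.0018]), np.float64(-11.931201057075434), np.float64(-0.06972127300264569), np.float64(0.11954507897243755), 9354)
(-0.055, 0.08, 0.099) [286.4702 154.4246]
(-0.055, 0.11, 0.099) [348.2472 154.4973]
(-0.055, 0.095, 0.07) [317.9347 148.2178]
(-0.15, 0.125, 0.018) [368.451  -22.5211]
(-0.108, 0.009, 0.118) [100.0968  24.342 ]
rod plain [321.6379  20.2352]
gap 0.01113166847727906 q [0.5438 0.0878 0.1703]
side pred plain [244.0313 182.6518] knob [334.6623 184.528 ] px/10mm z [-0.4486 -3.5833]
  seen 0.59 [245.619  182.9048] [332.0606 185.2727]
top pred plain [267.8509 299.6941] knob [285.2006 204.5291] px/10mm z [-0.448   0.2591]
  seen 0.49 [284.625 207.   ] [282.3636 220.9091]
t 7.55 shift [ 0.0051 -0.0018  0.0003] turn [0. 0. 0.] F [ 0.4 -0.5 -1.1]
```

View pics/w5.png

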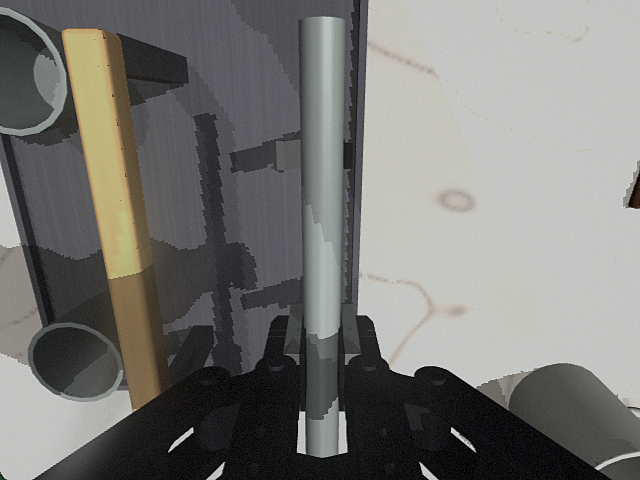

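The wrist picture shows the near fork at u 276–353, v 140–168, against a prediction of u 286–348 and v 154. The handle's end at about (63–105, 30) and the rim at u≈367 also agree with my caddy pose to within 2 mm. I'll align and go down to just above the mouth.

Converted, 0.045 m is 0.9, 0.025 m is 0.5.

```bash
echo '{"jaw":[0,0,0,0,0],"tx":[0.06,0.102,0.102,0.102,0.102],"ty":[-0.03,-0.036,-0.036,-0.036,-0.036],"tz":[0.2,0.5,0.9,0.9,0.9],"rx":[0,0,0,0,0],"ry":[0,0,0,0,0],"rz":[0,0,0,0,0]}' | python3 -m creep 80
echo '{"jaw":[0,0,0],"tx":[0,0,0],"ty":[0,0,0],"tz":[0,0,0],"rx":[0,0,0],"ry":[0,0,0],"rz":[0,0,0]}' | python3 -m creep
python3 - <<'E'
from chk import *
im,c=snap("wrist"); im2,_=snap("side")
cv2.imwrite("pics/m6.png",np.hstack([cv2.resize(im[0:480,200:440],(300,600)),cv2.resize(im2[170:320,205:330],(500,600))])[:,:,::-1])
check()
go([.5385,.0867,.068],168.8)
E
```

```text
t: 8.05
tool_pos: [0.538, 0.0865, 0.1248]
orientation: [[-0.981, 0.194, -0.001], [0.194, 0.981, -0.0], [0.001, -0.001, -1.0]]
contact_force: [-0.1, 0.8, 0.2]
finger_gap: 0.0103
grip_force: 78.0
t: 8.35
tool_pos: [0.539, 0.0868, 0.126]
orientation: [[-0.981, 0.194, 0.001], [0.194, 0.981, 0.0], [-0.001, 0.001, -1.0]]
contact_force: [0.8, -0.3, -0.2]
finger_gap: 0.0105
grip_force: 78.0
gap 0.010306205387425979 q [0.5388 0.0867 0.1258]
side pred plain [243.889  198.6646] knob [332.696  200.6073] px/10mm z [-0.4441 -3.4358]
  seen 0.79 [245.3529 198.8235] [330.2778 201.1944]
top pred plain [270.2488 300.8029] knob [287.0285 208.8712] px/10mm z [-0.413   0.2628]
  seen 0.44 [287.0286 210.9714] [284.6429 225.6429]
t 8.65 shift [ 0.0001 -0.      0.0574] turn [0.0001 0.0002 0.    ] F [ 0.2  0.2 -1.2]
```

View pics/m6.png

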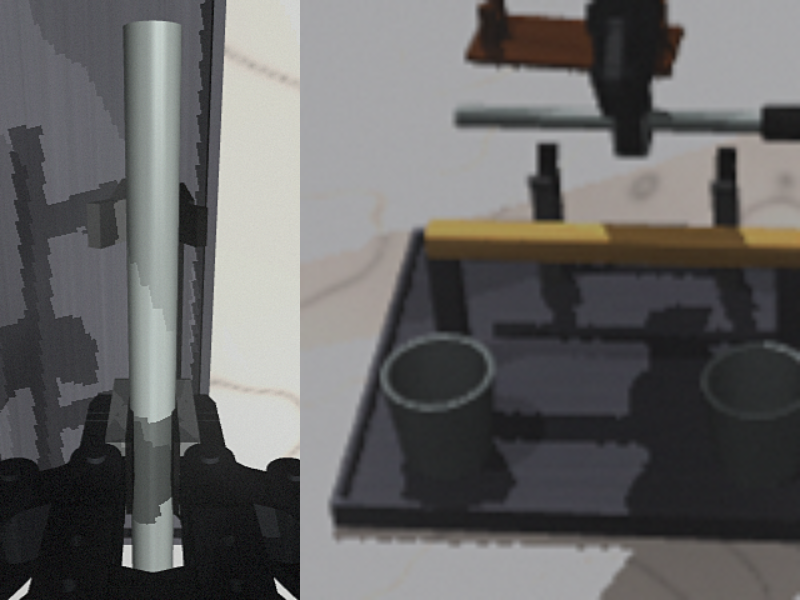

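The fork, prong on the left and jaw on the right, straddles the rod with about 2 mm of offset at most, well inside the mouth's ±8 mm allowance. The rod hangs level above both forks. I'll shift 1 mm towards the prong and push down slowly.

Converted, 0.02 m is 0.4, 0.03 m is 0.6.

```bash
echo '{"jaw":[0,0,0,0,0],"tx":[0,0,0,0,0],"ty":[-0.02,-0.02,-0.02,-0.02,-0.02],"tz":[0.2,0.4,0.54,0.6,0.6],"rx":[0,0,0,0,0],"ry":[0,0,0,0,0],"rz":[0,0,0,0,0]}' | python3 -m creep 80
echo '{"jaw":[0,0,0,0,0],"tx":[0,0,0,0,0],"ty":[0,0,0,0,0],"tz":[0.06,0.12,0.18,0.24,0.24],"rx":[0,0,0,0,0],"ry":[0,0,0,0,0],"rz":[0,0,0,0,0]}' | python3 -m creep
```

```text
t: 9.15
tool_pos: [0.5378, 0.0856, 0.0944]
orientation: [[-0.981, 0.194, -0.002], [0.194, 0.981, -0.0], [0.002, -0.001, -1.0]]
contact_force: [0.3, 0.2, -1.2]
finger_gap: 0.0109
grip_force: 78.0
t: 9.65
tool_pos: [0.5387, 0.0858, 0.0833]
orientation: [[-0.981, 0.194, 0.001], [0.194, 0.981, 0.0], [-0.001, 0.0, -1.0]]
contact_force: [0.4, 0.0, 0.1]
finger_gap: 0.0107
grip_force: 78.5
```

```bash
echo '{"jaw":[0,0,0,0,0],"tx":[0,0,0,0,0],"ty":[0,0,0,0,0],"tz":[0.04,0.08,0.12,0.16,0.16],"rx":[0,0,0,0,0],"ry":[0,0,0,0,0],"rz":[0,0,0,0,0]}' | python3 -m creep
echo '{"jaw":[0,0,0,0,0],"tx":[0,0,0,0,0],"ty":[0,0,0,0,0],"tz":[0.04,0.08,0.12,0.16,0.16],"rx":[0,0,0,0,0],"ry":[0,0,0,0,0],"rz":[0,0,0,0,0]}' | python3 -m creep
```

```text
t: 10.15
tool_pos: [0.5385, 0.0859, 0.075]
orientation: [[-0.981, 0.194, 0.0], [0.194, 0.981, 0.0], [-0.0, 0.0, -1.0]]
contact_force: [1.6, -0.2, 2.0]
finger_gap: 0.0104
grip_force: 78.6
t: 10.65
tool_pos: [0.5381, 0.086, 0.0676]
orientation: [[-0.981, 0.194, -0.001], [0.194, 0.981, 0.0], [0.001, 0.0, -1.0]]
contact_force: [-2.0, 1.0, 6.1]
finger_gap: 0.011
grip_force: 79.3
```

Converted, 0.002 m is 0.04, 0.001 m is 0.02.

```bash
echo '{"jaw":[0,0,0,0],"tx":[0,0,0,0],"ty":[0,0,0,0],"tz":[0.02,0.04,0.04,0.04],"rx":[0,0,0,0],"ry":[0,0,0,0],"rz":[0,0,0,0]}' | python3 -m creep
echo '{"jaw":[0,0,0,0],"tx":[0,0,0,0],"ty":[0,0,0,0],"tz":[0.02,0.04,0.04,0.04],"rx":[0,0,0,0],"ry":[0,0,0,0],"rz":[0,0,0,0]}' | python3 -m creep
```

```text
t: 11.05
tool_pos: [0.538, 0.086, 0.0674]
orientation: [[-0.981, 0.194, -0.0], [0.194, 0.981, 0.0], [0.0, 0.0, -1.0]]
contact_force: [-3.5, 1.1, 20.4]
finger_gap: 0.0101
grip_force: 80.8
t: 11.45
tool_pos: [0.5381, 0.086, 0.0672]
orientation: [[-0.981, 0.194, 0.0], [0.194, 0.981, 0.0], [-0.0, 0.0, -1.0]]
contact_force: [-8.0, 1.7, 37.2]
finger_gap: 0.0109
grip_force: 82.6
```

The force rose to 37 N with no more travel at z=0.067, so the rod is on its seat. I'll back off the push and look before releasing.

Converted, -0.004 m is -0.08, -0.0035 m is -0.07.

```bash
echo '{"jaw":[0,0,0,0],"tx":[0,0,0,0],"ty":[0,0,0,0],"tz":[-0.04,-0.08,-0.07,-0.07],"rx":[0,0,0,0],"ry":[0,0,0,0],"rz":[0,0,0,0]}' | python3 -m creep
python3 - <<'E'
from chk import *
check()
im,c=snap("wrist"); im2,c2=snap("side")
cv2.imwrite("pics/m7.png",np.hstack([cv2.resize(im[0:480,200:440],(300,600)),cv2.resize(im2[170:320,205:330],(500,600))])[:,:,::-1])
imt,ct=snap("top"); print("handle",rect(ct,yellow(imt,(270,180,400,340)),.118))
E
```

```text
t: 11.85
tool_pos: [0.5382, 0.086, 0.0675]
orientation: [[-0.981, 0.194, -0.0], [0.194, 0.981, 0.0], [0.0, 0.0, -1.0]]
contact_force: [-3.0, 2.5, 12.9]
finger_gap: 0.0105
grip_force: 79.6
gap 0.010456637870315463 q [0.5382 0.086  0.0675]
side pred plain [246.1327 218.2437] knob [332.6309 220.3818] px/10mm z [-0.4169 -3.2569]
  seen 0.6 [248.1905 218.2857] [330.7273 221.6364]
top pred plain [272.8626 299.6244] knob [288.8852 211.6504] px/10mm z [-0.3754  0.2369]
handle (array([ 0.52  , -0.0064]), (16.295520782470703, 213.6817169189453), array([ 0.4998, -0.0024]), np.float64(-11.148764172706368), np.float64(-0.08622794374708292), np.float64(0.12745985568640822), 402)
```

View pics/m7.png

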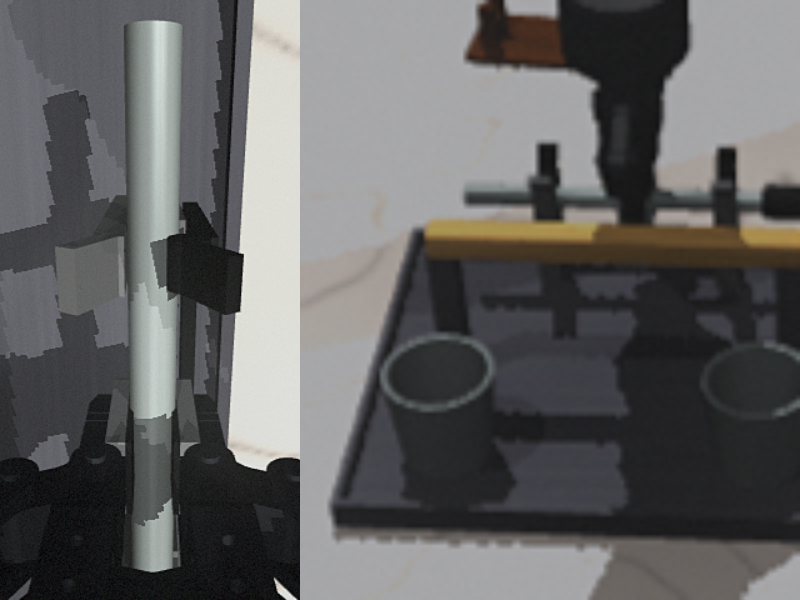

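The jaw's nose (crop 167–243, 235–310) now overhangs the rod. In the side view the rod lies level in both forks, and the finger at u≈632 sits at the forks' midpoint of about 636. I'll ease off, open and retreat upwards.

Converted, -0.0015 m is -0.03, -0.001 m is -0.02.

```bash
echo '{"jaw":[0,0,0.02,0.04,0.045],"tx":[0,0,0,0,0],"ty":[0,0,0,0,0],"tz":[-0.02,-0.03,-0.03,-0.03,-0.03],"rx":[0,0,0,0,0],"ry":[0,0,0,0,0],"rz":[0,0,0,0,0]}' | python3 -m creep
echo '{"jaw":[0.045,0.045,0.045,0.045,0.045],"tx":[0,0,0,0,0],"ty":[0,0,0,0,0],"tz":[0,-0.1,-0.4,-1,-1.6],"rx":[0,0,0,0,0],"ry":[0,0,0,0,0],"rz":[0,0,0,0,0]}' | python3 -m creep
echo '{"jaw":[0.06,0.06,0.06,0.06,0.06],"tx":[0,0,0,0,0],"ty":[0,0,0,0,0],"tz":[-0.4,-0.7,-0.8,-0.8,-0.8],"rx":[0,0,0,0,0],"ry":[0,0,0,0,0],"rz":[0,0,0,0,0]}' | python3 -m creep
python3 - <<'E'
from chk import *
im,c=snap("wrist"); im2,c2=snap("side")
cv2.imwrite("pics/m8.png",np.hstack([cv2.resize(im[0:480,120:440],(400,600)),cv2.resize(im2[170:320,205:330],(400,600))])[:,:,::-1])
imt,ct=snap("top"); print("handle",rect(ct,yellow(imt,(270,180,400,340)),.118))
print("handle w",rect(c,yellow(im,(0,0,640,480)),.118))
a=np.radians(-11.2);X=np.array([np.cos(a),np.sin(a),0]);Y=np.array([-np.sin(a),np.cos(a),0]);o=np.array([.520,-.0065,0])
for x,y,z in((-.105,.095,.07),(.108,.095,.07),(-.055,.095,.07),(-.108,0,.118)):
  P=o+X*x+Y*y+[0,0,z];print((x,y,z),[proj(q,P).round(1) for q in (c,c2,ct)])
for n in ("wrist","side","top"):
  for q in bot.silhouettes(n,"stirrer")[:1]: print(n,q["p"],*ends(q["region"]))
go([.520,-.0065,.17],168.8)
E
```

```text
t: 12.7
tool_pos: [0.5381, 0.085, 0.068]
orientation: [[-0.981, 0.195, -0.001], [0.195, 0.981, -0.001], [0.001, -0.001, -1.0]]
contact_force: [-0.7, 0.4, 1.2]
finger_gap: 0.0447
grip_force: 0.0
t: 13.2
tool_pos: [0.5378, 0.0855, 0.149]
orientation: [[-0.981, 0.194, -0.001], [0.194, 0.981, -0.0], [0.001, -0.001, -1.0]]
contact_force: [0.2, 0.5, -0.9]
finger_gap: 0.045
grip_force: 0.0
t: 13.7
tool_pos: [0.5378, 0.0855, 0.1877]
orientation: [[-0.981, 0.194, -0.001], [0.194, 0.981, -0.0], [0.001, -0.001, -1.0]]
contact_force: [0.6, -0.8, -0.9]
finger_gap: 0.0601
grip_force: 0.0
handle (array([ 0.52  , -0.0064]), (16.355802536010742, 213.6817169189453), array([ 0.4998, -0.0025]), np.float64(-11.158648612129245), np.float64(-0.08628081946548327), np.float64(0.12740647756328255), 414)
handle w (array([ 0.5039, -0.0019]), (21.843564987182617, 180.51454162597656), array([0.4847, 0.0015]), np.float64(-12.046474346442432), np.float64(-0.07068570857919772), np.float64(0.10971228698879108), 7161)
(-0.105, 0.095, 0.07) [array([324.4,  63.9]), array([246.2, 217.9]), array([272.5, 299.5])]
(0.108, 0.095, 0.07) [array([323.7, 380.7]), array([332.7, 220. ]), array([288.6, 211.5])]
(-0.055, 0.095, 0.07) [array([324.2, 154.7]), array([266.4, 218.4]), array([276.3, 278.7])]
(-0.108, 0, 0.118) [array([110.8,  46. ]), array([235.8, 226.2]), array([311.3, 309.4])]
wrist 0.71 [  6.5357 458.25  ] [  1.375 477.125]
side 0.83 [248.1905 218.2857] [330.2778 221.1944]
top 0.72 [289.1176 213.7941] [286.2632 226.7895]
t 14.00 shift [-0.0003 -0.0939  0.0177] turn [-0.0006 -0.0012  0.    ] F [0.3 0.1 0.4]
```

View pics/m8.png

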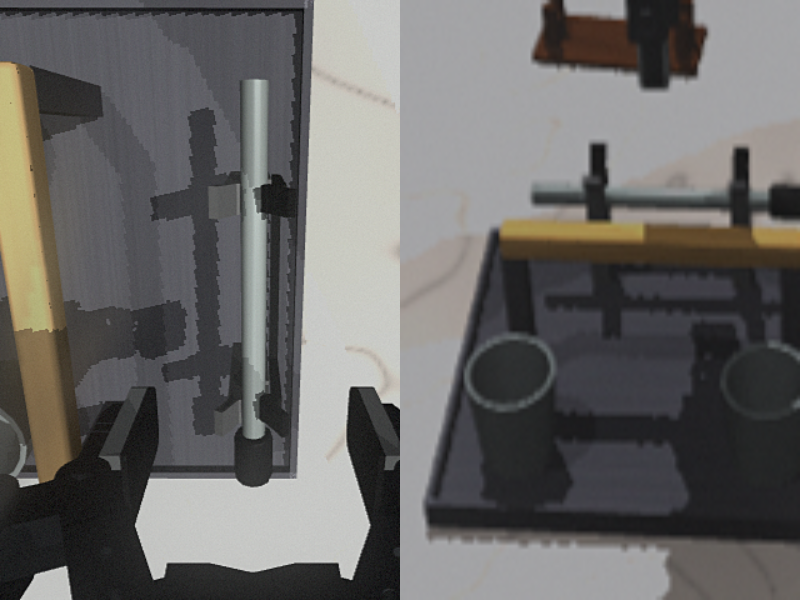

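The stirrer lies in both forks with the jaw over it. Its plain end is at (323,63) against a predicted (324,64), so it is home and centred, and the caddy hasn't moved. Next is the handle.

Converted, -0.06 m is -1.2, -0.0939 m is -1.878.

```bash
echo '{"jaw":[0.06,0.06,0.06,0.06,0.06],"tx":[0,0,0,0,0],"ty":[-0.6,-1.2,-1.66,-1.878,-1.878],"tz":[0.08,0.2,0.3,0.354,0.354],"rx":[0,0,0,0,0],"ry":[0,0,0,0,0],"rz":[0,0,0,0,0]}' | python3 -m creep
echo '{"jaw":[0.06,0.06,0.06],"tx":[0,0,0],"ty":[0,0,0],"tz":[0,0,0],"rx":[0,0,0],"ry":[0,0,0],"rz":[0,0,0]}' | python3 -m creep
python3 - <<'E'
from chk import *
im,c=snap("wrist","w9.png")
y=yellow(im,(0,0,640,480))
print("handle w",rect(c,y,.118))
for v in (100,150,200,250,300):
    u=np.nonzero(y[v])[0]
    if len(u): print(v,u.min(),u.max(),onplane(c,((u.min()+u.max())/2,v),.118))
a=np.radians(-11.2);X=np.array([np.cos(a),np.sin(a),0]);o=np.array([.520,-.0065,.118])
print(proj(c,o-X*.108),[o-X*.1,o-X*.05])
print(np.nonzero(y.any(1))[0].min())
go([.520,-.0065,.107],168.8)
E
```

```text
t: 14.5
tool_pos: [0.5194, -0.0081, 0.1701]
orientation: [[-0.98, 0.197, -0.001], [0.197, 0.98, -0.001], [0.001, -0.001, -1.0]]
contact_force: [-0.6, -0.1, -0.2]
finger_gap: 0.0599
grip_force: 0.0
t: 14.8
tool_pos: [0.5206, -0.0049, 0.1708]
orientation: [[-0.981, 0.192, 0.001], [0.192, 0.981, 0.001], [-0.001, 0.001, -1.0]]
contact_force: [-1.1, -0.3, -1.1]
finger_gap: 0.06
grip_force: 0.0
handle w (array([ 0.5196, -0.0062]), (17.36988067626953, 212.85581970214844), array([ 0.5192, -0.0062]), np.float64(-10.857301008487608), np.float64(-0.10598584666039743), np.float64(0.10686228153392173), 5083)
100 299 339 [0.4372 0.0102 0.118 ]
150 300 338 [0.4575 0.0062 0.118 ]
200 301 337 [0.4795 0.0018 0.118 ]
250 301 337 [ 0.5033 -0.0029  0.118 ]
300 303 335 [ 0.5294 -0.008   0.118 ]
[318.3445  37.8041] [array([0.4219, 0.0129, 0.118 ]), array([0.471 , 0.0032, 0.118 ])]
41
t 14.85 shift [ 0.0003 -0.0015  0.0638] turn [0.0006 0.0005 0.002 ] F [ 0.3  0.6 -0.3]
```

View pics/w9.png

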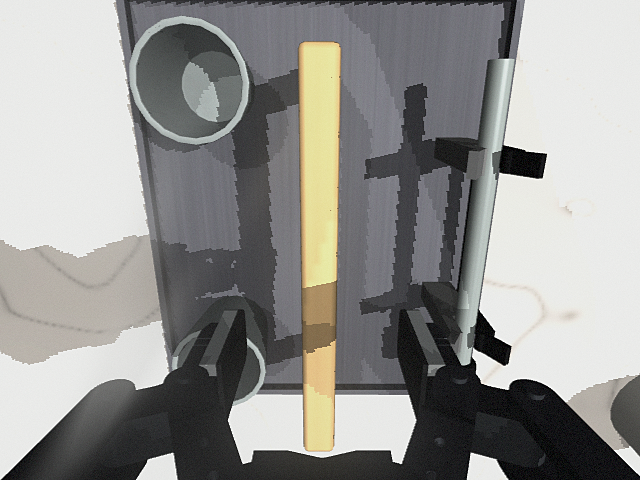

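The handle runs straight up the picture at u≈320 with the fingers evenly either side. Its centre measures (0.520, -0.006), so I'll descend and grip.

The manual's scale: shifts go in units of 50 mm and turns go in units of 0.05 rad. Converting my numbers, 0.0638 m is 1.276, 0.06 m is 1.2, 0.002 rad is 0.04.

```bash
echo '{"jaw":[0.06,0.06,0.06,0.06,0.06],"tx":[0,0,0,0,0],"ty":[-0.024,-0.024,-0.024,-0.024,-0.024],"tz":[0.4,0.9,1.2,1.276,1.276],"rx":[0,0,0,0,0],"ry":[0,0,0,0,0],"rz":[0.04,0.04,0.04,0.04,0.04]}' | python3 -m creep 110
echo '{"jaw":[0.04,0.025,0,0,0],"tx":[0,0,0,0,0],"ty":[0,0,0,0,0],"tz":[0,0,0,0,0],"rx":[0,0,0,0,0],"ry":[0,0,0,0,0],"rz":[0,0,0,0,0]}' | python3 -m creep 110
echo '{"jaw":[0,0,0],"tx":[0,0,0],"ty":[0,0,0],"tz":[0,0,0],"rx":[0,0,0],"ry":[0,0,0],"rz":[0,0,0]}' | python3 -m creep 110
```

```text
t: 15.35
tool_pos: [0.5198, -0.0072, 0.1065]
orientation: [[-0.981, 0.195, -0.001], [0.195, 0.981, 0.0], [0.001, -0.0, -1.0]]
contact_force: [0.5, 0.4, 1.1]
finger_gap: 0.0598
grip_force: 0.0
t: 15.85
tool_pos: [0.5207, -0.0071, 0.108]
orientation: [[-0.981, 0.196, 0.002], [0.196, 0.981, 0.001], [-0.002, 0.001, -1.0]]
contact_force: [-1.2, 0.3, 5.3]
finger_gap: 0.0164
grip_force: 107.4
t: 16.15
tool_pos: [0.5206, -0.0071, 0.108]
orientation: [[-0.981, 0.196, 0.002], [0.196, 0.981, 0.001], [-0.002, 0.001, -1.0]]
contact_force: [-1.5, 1.2, 4.7]
finger_gap: 0.0163
grip_force: 107.4
```

Gripped, so I'll lift straight up gently.

Converted, -0.024 m is -0.48, -0.018 m is -0.36.

```bash
echo '{"jaw":[0,0,0,0,0],"tx":[0,0,0,0,0],"ty":[0,0,0,0,0],"tz":[-0.04,-0.12,-0.24,-0.36,-0.48],"rx":[0,0,0,0,0],"ry":[0,0,0,0,0],"rz":[0,0,0,0,0]}' | python3 -m creep 110
echo '{"jaw":[0,0,0,0,0],"tx":[0,0,0,0,0],"ty":[0,0,0,0,0],"tz":[-0.12,-0.24,-0.36,-0.48,-0.6],"rx":[0,0,0,0,0],"ry":[0,0,0,0,0],"rz":[0,0,0,0,0]}' | python3 -m creep
echo '{"jaw":[0,0,0,0,0],"tx":[0,0,0,0,0],"ty":[0,0,0,0,0],"tz":[-0.12,-0.24,-0.36,-0.48,-0.6],"rx":[0,0,0,0,0],"ry":[0,0,0,0,0],"rz":[0,0,0,0,0]}' | python3 -m creep
echo '{"jaw":[0,0,0,0,0],"tx":[0,0,0,0,0],"ty":[0,0,0,0,0],"tz":[-0.12,-0.22,-0.28,-0.32,-0.34],"rx":[0,0,0,0,0],"ry":[0,0,0,0,0],"rz":[0,0,0,0,0]}' | python3 -m creep
echo '{"jaw":[0,0,0,0,0],"tx":[0,0,0,0,0],"ty":[0,0,0,0,0],"tz":[0,0,0,0,0],"rx":[0,0,0,0,0],"ry":[0,0,0,0,0],"rz":[0,0,0,0,0]}' | python3 -m creep
python3 - <<'E'
from chk import *
s=bot.observe();t=np.array(s["tool_pos"]);print(s["contact_force"],s["moment"])
im,c=snap("side","s10.png"); imt,ct=snap("top")
R=np.array(s["orientation"]);X=-R[:,0]
h=t+[0,0,.002]
for n,q in(("side",c),("top",ct)):
  for x in(-.108,.108): print(n,"handle end pred",proj(q,h+X*x))
y=yellow(im,(180,150,380,260));print(*ends(y))
E
```

```text
t: 16.65
tool_pos: [0.5196, -0.0077, 0.1312]
orientation: [[-0.981, 0.196, -0.0], [0.196, 0.981, -0.0], [0.0, -0.0, -1.0]]
contact_force: [0.6, 0.5, -7.4]
finger_gap: 0.0159
grip_force: 107.5
t: 17.15
tool_pos: [0.5197, -0.0076, 0.1613]
orientation: [[-0.981, 0.196, -0.0], [0.196, 0.981, -0.0], [0.0, -0.0, -1.0]]
contact_force: [-0.2, 0.2, -7.8]
finger_gap: 0.0159
grip_force: 107.5
t: 17.65
tool_pos: [0.5197, -0.0076, 0.1913]
orientation: [[-0.981, 0.196, -0.0], [0.196, 0.981, -0.0], [0.0, -0.0, -1.0]]
contact_force: [0.1, -0.0, -7.3]
finger_gap: 0.0162
grip_force: 107.5
t: 18.15
tool_pos: [0.5198, -0.0076, 0.2079]
orientation: [[-0.981, 0.196, -0.0], [0.196, 0.981, -0.0], [0.0, -0.0, -1.0]]
contact_force: [0.1, -0.6, -7.2]
finger_gap: 0.0164
grip_force: 107.5
t: 18.65
tool_pos: [0.5198, -0.0076, 0.2077]
orientation: [[-0.981, 0.196, -0.0], [0.196, 0.981, -0.0], [0.0, -0.0, -1.0]]
contact_force: [-0.1, 0.8, -7.2]
finger_gap: 0.0163
grip_force: 107.5
[-0.0878  0.7539 -7.2325] [ 0.0381 -0.0652 -0.0435]
side handle end pred [230.9033 193.1977]
side handle end pred [330.1823 195.5239]
top handle end pred [310.8382 312.6105]
top handle end pred [328.7836 212.847 ]
[233.1176 190.5294] [327.25   192.6875]
```

View pics/s10.png

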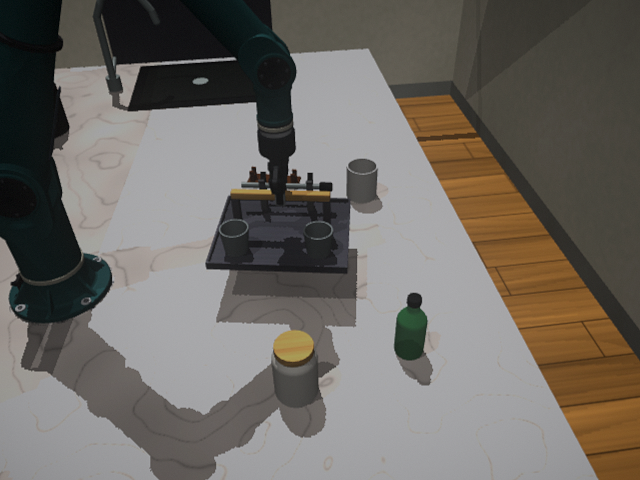

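The picture shows the caddy hanging level about 10 cm up, with both cups standing at (233,240) and (318,240) and the stirrer in its clip. The canister, soap bottle and mug are untouched. I'll hold for over 2 s.

```bash
for i in 1 2 3 4 5; do echo '{"jaw":[0,0,0,0,0],"tx":[0,0,0,0,0],"ty":[0,0,0,0,0],"tz":[0,0,0,0,0],"rx":[0,0,0,0,0],"ry":[0,0,0,0,0],"rz":[0,0,0,0,0]}' | python3 -m creep | sed -n 1,2p; done
python3 - <<'E'
from chk import *
s=bot.observe();print(s["t"],s["tool_pos"],s["contact_force"],s["moment"],s["grip_force"])
im,c=snap("side");print(*ends(yellow(im,(180,150,380,260))))
for n in("cup0","stirrer"):print(n,[(q["p"],world(c,q["location"])) for q in bot.spot_in("side",n)[:2]])
print(bot.hand_in())
E
```

```text
t: 19.25
tool_pos: [0.5199, -0.0076, 0.2078]
t: 19.75
tool_pos: [0.5198, -0.0076, 0.2078]
t: 20.25
tool_pos: [0.5199, -0.0076, 0.2078]
t: 20.75
tool_pos: [0.5198, -0.0076, 0.2078]
t: 21.25
tool_pos: [0.5199, -0.0076, 0.2078]
21.25 [ 0.5199 -0.0076  0.2078] [ 0.4253  0.1676 -8.3212] [ 0.054  -0.0487  0.0564] 107.47228503227234
[233.1176 190.5294] [327.0556 192.9444]
cup0 [(0.92, array([ 0.587 , -0.1049,  0.152 ])), (0.89, array([ 0.4115, -0.0739,  0.1496]))]
stirrer [(0.7, array([0.5707, 0.0774, 0.1719])), (0.66, array([ 0.5084, -0.3841,  0.103 ]))]
the job is handed in; nothing more can be done
None
```

The stirrer is home and centred in the clip, and the job is handed in with the loaded caddy held level and still about 10 cm up by the middle of its handle, both cups standing, and the canister, mug and soap untouched.

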